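# Prop the plaster paw level and draw its dowel to the mark

## Task

Set the plaster paw down, without dropping it, on the sloped rest, centred and with its toe end against the ledge, so that its broken ankle face comes level; the steel dowel stays fully home in its bore meanwhile. Let go of the paw and draw the dowel straight up, without wedging it or pulling it clean out, until its turned groove comes level with the broken face (25 mm of lift), and finish holding it there, plumb, in the gripper, ready for the adhesive. Leave the brush, the stone and the bottle where they are.

Things in the scene. Friction and masses are not known exactly. Their poses are not given: they have to be found in the camera images.
- paw: White plaster lion's paw on a slab 160 x 56 x 24 mm (x, y, z), 0.5 kg, loose, flat on the bench. Origin: centre of the slab's underside; x runs from toes to heel, z is the slab's normal. Toes (-x half) rise to 52 mm, 48 mm wide. Ankle stump at +x, its flat broken top 46 mm across, tilted 15 deg to the heel. Balances near the origin; grip it across the slab's upright sides, x = -60 to 0 mm.
- bore (a point): Centre of the bore's mouth in the broken ankle face, at (54, 0, 74.5) mm in the paw's frame. Its z axis is the bore's axis pointing out of the paw: 15 deg from the paw's z towards the paw's +x; its y axis is the paw's. Blind bore, 50 mm deep, 13.4 mm wide.
- dowel: Stainless steel dowel, 12 mm diameter, 80 mm long, 70 g, loose in the bore; a 2 mm wide turned groove runs round it 25 mm from its foot. Origin: centre of its foot; z runs from foot to top. At the start it stands on the bore's floor, 30 mm showing, the groove 25 mm below the broken face; with the groove level with the face 55 mm shows.
- rest: Sloped plywood rest, fixed to the bench: base 230 x 100 x 15 mm (x, y, z) and over it a cork-faced board, 190 mm long, 76 mm wide, rising at 15 deg towards +x (33 to 79 mm above the bench), with a ledge across its low (-x) end standing 14 mm above the cork. Origin: centre of the base's underside.
- seat (a point): Where the centre of the paw's underside belongs on the rest's cork: (0, 0, 54) mm in the rest's frame. x points up the slope, z is normal to it. The ledge's inner face is 82 mm down the slope, so the paw here is 2 mm clear of it. With the paw here, its x up the slope, the broken face is level and the bore plumb.
- brush: Flat paint brush lying between the paw and the rest, 200 x 42 x 20 mm, handle to its -x; origin at the centre of its underside. Bystander.
- stone: Rough brown stone, about 85 x 60 x 42 mm, on the bench near the robot; origin at the centre of its underside. Bystander.
- bottle: White plastic squeeze bottle with a nozzle, 42 mm diameter, 122 mm high, standing on the far side; origin at the centre of its underside. Bystander.
Things that resemble listed ones, but are neither listed nor needed, are in the scene too. Of the things like the paw, leave any that is red; of the rest the larger one is meant.

How it is judged:
On the way:
1. the paw lies on the sloped rest at its ledge, let go, with the dowel still fully home (x of paw in the frame of seat between -0.006 and 0.015 m and y of paw in the frame of seat between -0.012 and 0.012 m and z of paw in the frame of seat between -0.004 and 0.005 m and angle between the x axis of paw and the x axis of seat, either way round below 0.15 rad and angle between bore's own z axis and vertical below 0.07 rad and contact force between the fingers and paw below 0.3 N and contact force between paw and rest above 1 N and z of dowel in the frame of bore below -0.045 m), for 0.2 s.
At the end, for the whole second after the job is handed in: Paw flat on the rest, within 17 mm of the ledge, centred to 12 mm, straight to 0.15 rad, ankle face level to 0.07 rad, still, fingers off it; dowel held by the fingers, groove within 5 mm of the face, in line with the bore to 0.06 rad, plumb to 0.09 rad, still, under 10 N on the bore (x of paw in the frame of seat between -0.006 and 0.015 m and y of paw in the frame of seat between -0.012 and 0.012 m and z of paw in the frame of seat between -0.004 and 0.005 m and angle between the x axis of paw and the x axis of seat, either way round below 0.15 rad and angle between bore's own z axis and vertical below 0.07 rad and contact force between the fingers and paw below 0.3 N and contact force between paw and rest above 1 N and z of dowel in the frame of bore between -0.03 and -0.02 m and angle between the z axis of dowel and the z axis of bore, either way round below 0.06 rad and angle between dowel's own z axis and vertical below 0.09 rad and contact force between the fingers and dowel above 1 N and contact force between dowel and paw below 10 N and linear speed of each of dowel, paw below 0.02 m/s); the arm keeps its last pose, push and grip.
It fails at once if the paw is dropped (linear speed of paw above 0.4 m/s and contact force between the fingers and paw below 0.05 N).
It fails at once if the dowel is pulled clean out of the bore (z of dowel in the frame of bore above -0.004 m).
It fails at once if the brush, stone or bottle is disturbed (distance of any of brush, stone, bottle from where it was at the start of the episode above 0.03 m).
It also fails if it takes over 56 s, if anything falls off the work surface, if the arm or the gripper's body presses on something with over 40 N, if the wrist force passes 120 N, or if a joint passes its speed limit or range.

## Robot

A 7-joint arm with a two-finger parallel gripper is mounted at the origin on the work surface. World frame = base frame: x ahead of the robot, y to its left, z up, the work surface at z = 0. Lengths are in m, angles in rad, forces in N, time in s.
With the tool pointing down it reaches from about 0.425 to 0.875 m from the base axis. Payload 9.9 kg.
Tool frame: the origin (TCP) lies at the very end of the fingers, on their centre line; the grasp point (between the pads) lies 19 mm behind it (ctrl.grip_depth is the distance from the TCP to the grasp point, in m); z points along the fingers, y is the direction in which the jaws open and shut (so a half turn about z gives the same grasp; the last joint's range is limited). The gripper opens to 85 mm and grips with 20 to 120 N. Pads are 22 mm wide; open, the fingers measure 114 mm over their backs; the gripper's body (76 mm by 85 mm) begins 54 mm behind the grasp point. The pads swing forward as they close: fully open they stand 13 mm farther back than shut.
Start: joints at [-1.269, 0.576, 0.025, 1.437, -0.015, 1.129, -0.057], TCP at [0.254, 0.625, 0.206] pointing down, gripper open.
Joint ranges: [-2.76, 2.76], [-0.34, 2.15], [-1.52, 1.57], [0.19, 2.46], [-1.09, 4.23], [0.17, 1.99], [-2.82, 2.82]. Speed limits (rad/s): [2.22, 2.22, 3.01, 3.01, 3.14, 3.14, 3.14].

## Interface

Orientations are given as a rotation vector (axis times angle).
In Python, from workcell import ctrl, grip, solver, imaging, ticket gives the robot as it stands. Calls block until the motion is done:
- ctrl.reach(position, orientation): joint-space move of the TCP to a pose.
- ctrl.servo_line(position, rotation=None, feed=0.15): straight line of the TCP; rotation=None keeps the orientation; feed is the mean speed in m/s.
- ctrl.set_joints(angles): joint-space move.
- grip(opening): finger opening in m; the grip force is fixed at half the most; returns when the fingers have stopped.
- ctrl.hold(seconds).
- solver.ik(position, orientation): joint angles nearest the present ones, or None.
- ctrl.observe(): the state.
- imaging.capture(name): name is "scene" or "top"; returns the picture (384x512x3 uint8, red, green, blue); there is no depth.
- imaging.camera_info(name): a dict with "fx", "fy", "cx", "cy" (pixels), "dist" ([k1, k2, p1, p2, k3] as OpenCV has them; the pictures are not rectified), "T" (4x4, takes a point from camera to world coordinates). Camera axes: x right, y up, looking along -z (the intrinsics and any distortion apply to the point x, -y, -z); pixel columns grow to the right and rows downward; lengths in m; the calibration is good to about 2 mm. A picture is of the moment at which its call begins. camera_info takes no time and is no camera call.
A pose or a line that the arm cannot do raises ctrl.PlanningError and nothing moves.
- ticket.hand_in(): hands the job in, once; it reports no verdict.
The state is a dict: "time": time; "q": joint angles; "qd": joint speeds; "effort": joint torques, N m; "tool_pos": TCP position; "ee_rot": TCP orientation; "ft_force": force on the tool from outside, world axes, zero at the start; "moment": the same for the moment, N m; "gripper_width": finger opening in m.
Only numpy, scipy, OpenCV 4.12 (cv2) and the standard library are available. Lean on these libraries where they do the work, as an engineer would, in place of code of your own. Each camera call takes 0.05 s, during which the arm holds its last target. There are 200 camera calls.

## Working session

There is one attempt and no reset: what is moved stays moved. The work goes in short steps, each a Python script; the robot and the scene stay as the last script left them, time stands still between calls to the robot, and variables do not carry over. Pictures are saved under pics/ and viewed, about 8 in all and at most 12, crops included, and the job is handed in when it is done.

```bash
mkdir -p pics; ls
python3 - <<'E'
from workcell import ctrl, grip, solver, imaging, ticket
import cv2, numpy as np
for n in ("scene","top"):
    im=imaging.capture(n); cv2.imwrite(f"pics/{n}0.png",cv2.resize(im[:,:,::-1],(800,600),interpolation=cv2.INTER_CUBIC)); np.save(f"pics/{n}0.npy",im)
    c=imaging.camera_info(n); print(n,{k:np.round(v,4).tolist() for k,v in c.items()})
s=ctrl.observe(); print({k:np.round(v,3).tolist() for k,v in s.items()}, ctrl.grip_depth)
E
```

```text
pics
scene {'fx': 359.4608, 'fy': 359.4608, 'cx': 253.6926, 'cy': 193.2525, 'dist': [-0.0241, 0.0, 0.0, 0.0, 0.0], 'T': [[-0.9064, -0.3006, 0.2966, 0.8274], [0.4223, -0.6481, 0.6337, 0.3751], [0.0017, 0.6997, 0.7144, 0.5759], [0.0, 0.0, 0.0, 1.0]]}
top {'fx': 470.834, 'fy': 470.834, 'cx': 257.9609, 'cy': 197.4155, 'dist': [-0.0317, 0.0, 0.0, 0.0, 0.0], 'T': [[0.0276, 0.9939, -0.1067, 0.4802], [-0.9996, 0.027, -0.0071, -0.0731], [-0.0041, 0.1069, 0.9943, 1.1795], [0.0, 0.0, 0.0, 1.0]]}
{'time': 0.1, 'q': [-1.269, 0.576, 0.025, 1.438, -0.015, 1.129, -0.056], 'qd': [0.0, -0.001, -0.0, -0.002, 0.002, 0.001, 0.001], 'effort': [0.008, -76.73, 2.258, -28.66, 0.016, 0.009, 0.0], 'tool_pos': [0.254, 0.625, 0.205], 'ee_rot': [-0.602, -3.083, 0.002], 'ft_force': [-0.45, -0.52, 0.264], 'moment': [-0.016, -0.015, 0.014], 'gripper_width': 0.085} 0.0187
```

View pics/scene0.png

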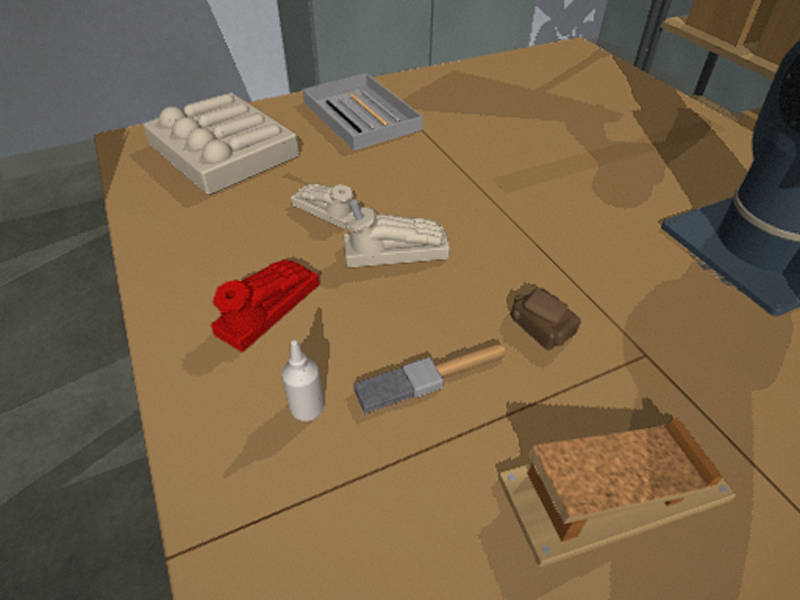

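View pics/top0.png

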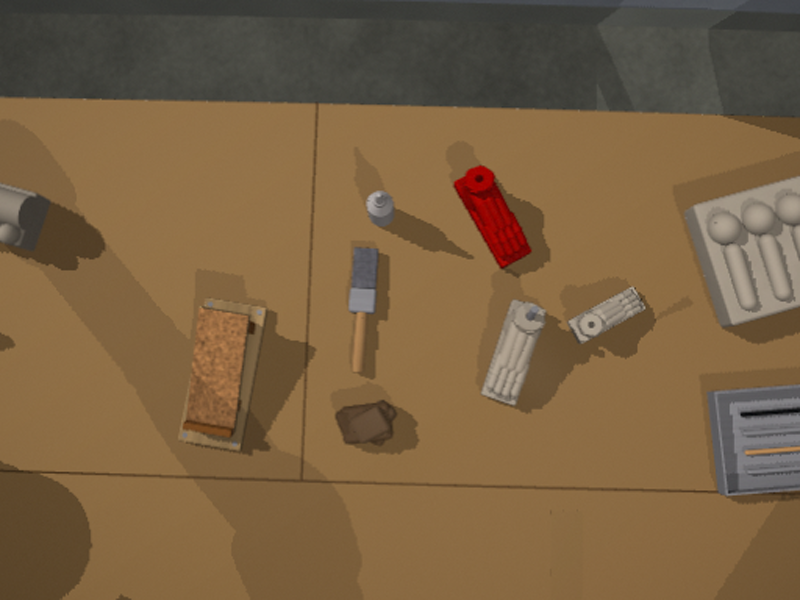

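In the top view there are three paw-like objects: red (490,215), large white with the dowel (515,355) and small white (607,315). The red one is excluded, so the larger white one with the dowel is meant. I'll confirm that in an enlarged crop and measure it together with the rest at (222,372).

Run:
```python
import numpy as np,cv2
def crop(n,x0,y0,w,h,k):
    im=np.load(f"pics/{n}0.npy")[y0:y0+h,x0:x0+w,::-1]
    o=cv2.resize(im,None,fx=k,fy=k,interpolation=cv2.INTER_CUBIC)
    for i in range(0,w,10): cv2.line(o,(i*k,0),(i*k,6),(0,255,0),1); cv2.putText(o,str(x0+i),(i*k,16),0,.35,(255,255,0),1)
    for j in range(0,h,10): cv2.line(o,(0,j*k),(6,j*k),(0,255,0),1); cv2.putText(o,str(y0+j),(8,j*k+4),0,.35,(255,255,0),1)
    return o
a=crop("top",295,180,110,98,6) ; cv2.imwrite("pics/a.png",a)
b=crop("top",105,185,75,110,5); c=crop("scene",310,255,170,110,4)
cv2.imwrite("pics/b.png",b)
d=crop("scene",180,110,115,70,6); cv2.imwrite("pics/d.png",d)
```

```text
(no output)
```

View pics/a.png

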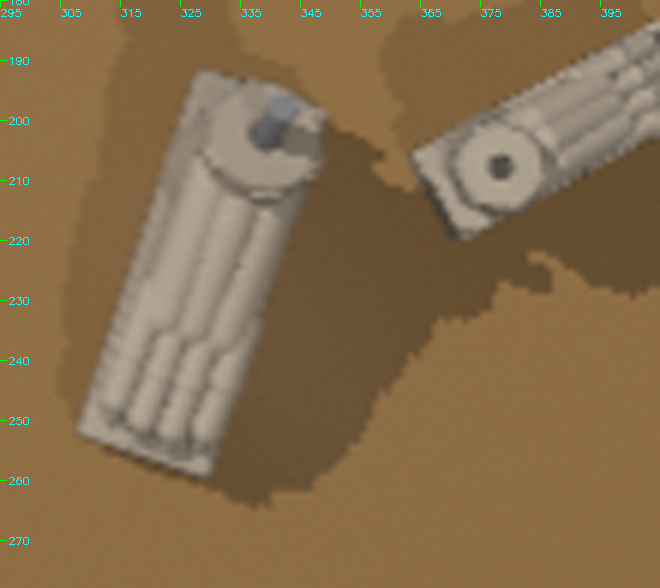

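View pics/b.png

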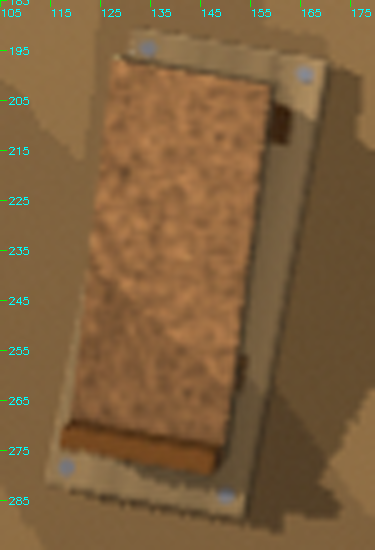

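The crop confirms it: the larger white paw carries the dowel (top about (342,197), entering the face about (339,202)), and the small one has an empty bore. The slab's top corners read about (328,191), (308,251) and (330,259). The rest's base corners read (131,190), (170,197), (154,288) and (114,281). Next I'll fit planar poses and overlay the models in both cameras.

```bash
cat > h.py <<'E'
import numpy as np,cv2
from scipy.optimize import least_squares
from scipy.spatial.transform import Rotation as R
from workcell import ctrl, grip, solver, imaging, ticket
def proj(n,P):
    c=imaging.camera_info(n); T=np.linalg.inv(c["T"]); P=np.atleast_2d(P)@T[:3,:3].T+T[:3,3]
    K=np.array([[c["fx"],0,c["cx"]],[0,c["fy"],c["cy"]],[0,0,1]])
    return cv2.projectPoints(P*[1,-1,-1],np.zeros(3),np.zeros(3),K,np.array(c["dist"]))[0][:,0]
def place(p,L):  # p=(x,y,yaw)
    return np.asarray(L)@R.from_euler('z',p[2]).as_matrix().T+[p[0],p[1],0]
def fit(obs,p0):
    f=lambda p:np.concatenate([(proj(n,place(p,[q]))[0]-uv) for n,q,uv in obs])
    r=least_squares(f,p0,loss='soft_l1'); return r.x,r.fun
s15,c15=np.sin(np.radians(15)),np.cos(np.radians(15))
B=np.array([54,0,74.5])/1e3; BZ=np.array([s15,0,c15])
SLAB=[[sx*.08,sy*.028,z] for z in (0,.024) for sx,sy in ((-1,-1),(1,-1),(1,1),(-1,1))]
def circle(c,r,x,y): return [c+r*(np.cos(t)*np.array(x)+np.sin(t)*np.array(y)) for t in np.linspace(0,6.283,30)]
XB=[c15,0,-s15]
PAWLINES=[SLAB[:4]+SLAB[:1],SLAB[4:]+SLAB[4:5],circle(B,.023,XB,[0,1,0]),circle(B+.03*BZ,.006,XB,[0,1,0]),[B,B+.03*BZ]]
def bd(u,y,h): return [u*c15-h*s15,y,.054+u*s15+h*c15]
RESTLINES=[[[sx*.115,sy*.05,z] for sx,sy in ((-1,-1),(1,-1),(1,1),(-1,1),(-1,-1))] for z in (0,.015)]+[[bd(-.082,-.038,0),bd(.095,-.038,0),bd(.095,.038,0),bd(-.082,.038,0),bd(-.082,-.038,0)],[bd(-.082,-.038,.014),bd(-.082,.038,.014)]]
def overlay(n,im,p,lines,x0,y0,w,h,k,col=(0,255,0)):
    o=cv2.resize(im[y0:y0+h,x0:x0+w,::-1],None,fx=k,fy=k,interpolation=cv2.INTER_CUBIC)
    for L in lines:
        q=(proj(n,place(p,L))-[x0,y0]+.5)*k
        cv2.polylines(o,[q.astype(np.int32)],False,col,1)
    return o
E
cat > f.py <<'E'
from h import *
pw=[("top",SLAB[6],(327.9,191.3)),("top",SLAB[7],(307.6,251.2)),("top",SLAB[4],(329.6,258.7)),("top",B+.03*BZ,(342.1,196.9))]
re=[("top",[.115,.05,.015],(130.6,190.2)),("top",[.115,-.05,.015],(170,197)),("top",[-.115,-.05,.015],(153.6,288.2)),("top",[-.115,.05,.015],(114,280.6)),("top",bd(.095,.038,0),(128.2,196)),("top",bd(.095,-.038,0),(159,202))]
a,ra=fit(pw,[.4,-.2,-.2]); b,rb=fit(re,[.4,.2,-.2])
print(a,ra.round(1),b,rb.round(1)); np.save("paw.npy",a);np.save("rest.npy",b)
it=np.load("pics/top0.npy");isc=np.load("pics/scene0.npy")
o1=overlay("top",it,a,PAWLINES,295,180,66,98,4); o2=overlay("top",it,b,RESTLINES,105,185,66,110,4)[:392]
o3=overlay("scene",isc,a,PAWLINES,210,125,90,52,4); o4=overlay("scene",isc,b,RESTLINES,310,260,170,100,2)
R_=np.zeros((600,800,3),np.uint8)
R_[:392,:264]=o1;R_[:392,264:528]=o2;R_[392:,:360]=o3;R_[400:,400:740]=o4
cv2.imwrite("pics/ov.png",R_)
E
python3 f.py
```

```text
[ 0.54282349 -0.24030173 -0.30307394] [ 0.1 -1.4  0.1  0.3 -0.1  0.3 -0.   0.2] [ 0.49560226  0.21803571 -0.13713116] [ 0.9 -0.6  0.7 -0.9 -0.   0.1 -0.3  0.8 -0.9  0.7 -0.2 -0.1]
```

View pics/ov.png

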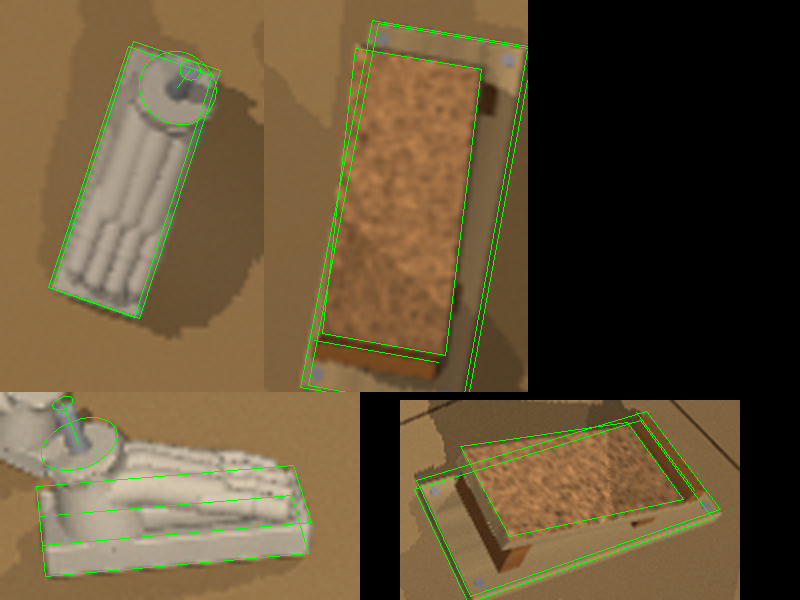

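The paw model matches in both views to about 1 px, with slab, stump and dowel all on their outlines. The rest's ledge looks slightly off in the scene view, so I'll enlarge it.

Run:
```python
from h import *
b=np.load("rest.npy");isc=np.load("pics/scene0.npy");it=np.load("pics/top0.npy")
w,h,x0,y0,k=160,100,315,262,5
o=overlay("scene",isc,b,RESTLINES,x0,y0,w,h,k)
for i in range(0,w,10): cv2.putText(o,str(x0+i),(i*k,10),0,.35,(255,255,0),1)
for j in range(0,h,10): cv2.putText(o,str(y0+j),(0,j*k+4),0,.35,(255,255,0),1)
cv2.imwrite("pics/r.png",o)
```

```text
(no output)
```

View pics/r.png

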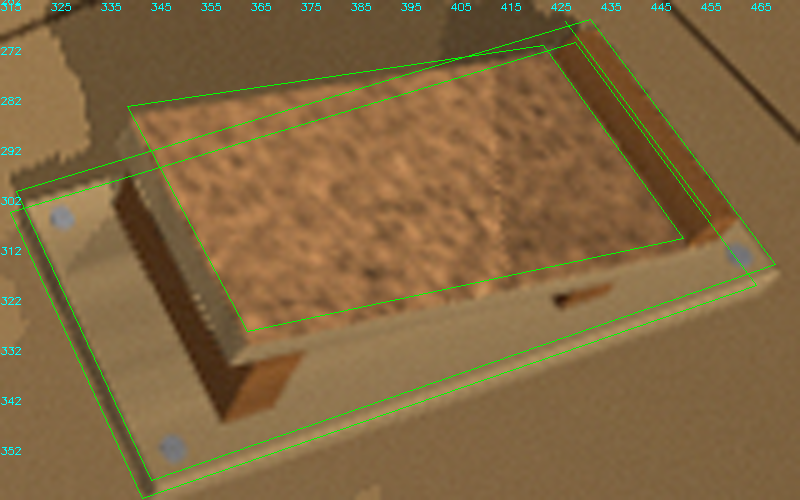

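The scene overlay agrees to 1–1.5 px (about 2–3 mm), and the offset is the same for rest and paw, so it is within calibration. The tolerances cover it, so I'll refine with the scene points and grasp.

```bash
cat >> h.py <<'E'
def toolR(yaw,pitch=0,s=1):
    # tool z = -normal of object; y = s*object y
    O=R.from_euler('z',yaw)*R.from_euler('y',-pitch)   # pitch>0: object x rises
    O=O.as_matrix(); z=-O[:,2]; y=s*O[:,1]; return O,R.from_matrix(np.c_[np.cross(y,z),y,z]).as_rotvec()
def ft(): s=ctrl.observe(); return s["ft_force"],s["tool_pos"],s["time"],s["gripper_width"]
E
python3 - <<'E'
from h import *
re=[("top",[.115,.05,.015],(130.6,190.2)),("top",[.115,-.05,.015],(170,197)),("top",[-.115,-.05,.015],(153.6,288.2)),("top",[-.115,.05,.015],(114,280.6)),("top",bd(.095,.038,0),(128.2,196)),("top",bd(.095,-.038,0),(159,202)),
("scene",bd(.095,-.038,0),(340.4,283.8)),("scene",bd(.095,.038,0),(362.2,329)),("scene",bd(-.082,.038,0),(452.6,310.4))]
re[6]=("scene",bd(.095,-.038,0),(340.4,283.8))
b,r=fit(re,[.4956,.218,-.137]); print("rest",b,r.round(1))
b,r=fit(re[:4]+re[4:6]+[("scene",bd(.095,.038,0),(340.4,283.8)),("scene",bd(.095,-.038,0),(362.2,329)),("scene",bd(-.082,-.038,0),(452.6,310.4))],[.4956,.218,-.137]); print("rest alt",b,r.round(1))
a=np.load("paw.npy")
for s in (1,-1):
    for nm,p,pos,pit in (("paw",a,[-.025,0,.002],0),("pawhi",a,[-.025,0,.2],0),("rest",b,bd(-.025,0,.002),np.radians(15)),("resthi",b,bd(-.025,0,.15),np.radians(15)),("dowel",b,[0,0,.25],0)):
        O,rv=toolR(p[2],pit,s); q=solver.ik(place(p,[pos])[0],rv); print(s,nm,None if q is None else np.round(q,2))
E
```

```text
rest [ 0.49614719  0.21927191 -0.14142842] [ 0.6 -0.9  0.4 -1.1 -0.7 -0.1 -1.   0.4 -1.2  0.4 -0.6 -0.2 -0.3 -0.6
  1.8 -0.5 -0.9 -0.3]
rest alt [ 0.4954926   0.22115657 -0.16792064] [  1.2  -1.    0.7  -0.1  -2.8   0.4  -2.8  -0.1  -1.    0.4  -0.4   0.6
  23.3  44.3 -21.2 -46.4 -26.7 -37.5]
1 paw [ 0.28  0.68  0.09  1.93 -0.11  0.53  1.72]
1 pawhi [-0.01  0.47  0.54  1.75 -0.28  1.    1.9 ]
1 rest [-0.83  0.52  0.21  2.23  0.36  0.24  0.4 ]
1 resthi [-0.89  0.23  0.17  2.12  0.27  0.65  0.47]
1 dowel [-0.57  0.34  0.1   1.72 -0.04  1.08  0.94]
-1 paw [ 0.05  0.73  0.47  1.94 -0.57  0.6  -0.98]
-1 pawhi [-0.35  0.79  1.33  1.76 -0.8   1.27 -0.69]
-1 rest [-1.07  0.59  0.59  2.23 -0.57  0.24 -1.79]
-1 resthi [-1.43  0.34  0.92  2.13 -0.16  0.61 -2.18]
-1 dowel [-1.06  0.45  0.84  1.74 -0.37  1.12 -1.84]
```

Run:
```python
from h import *
b=np.array([0.49615,0.21927,-0.1414]); np.save("rest.npy",b)
a=np.load("paw.npy"); O,rv=toolR(a[2])
p=lambda z: place(a,[[-.025,0,z]])[0]
s=ctrl.observe(); ctrl.servo_line(s["tool_pos"]+[0,0,.05],feed=.15)
ctrl.reach(p(.20),rv); print(ft())
ctrl.servo_line(p(.06),feed=.15); ctrl.servo_line(p(.003),feed=.06); print(ft())
grip(.05); ctrl.hold(.2); print(ft())
im=imaging.capture("scene"); np.save("pics/s1.npy",im); it=imaging.capture("top"); np.save("pics/t1.npy",it)
cv2.imwrite("pics/g1.png",np.hstack([cv2.resize(im[95:195,170:310,::-1],None,fx=3,fy=3),cv2.resize(it[180:280,290:410,::-1],None,fx=3,fy=3)]))
```

```text
(array([0.31031049, 0.00804859, 0.21075685]), array([ 0.51942683, -0.23205208,  0.19991022]), 3.725, 0.08584590574026245)
(array([-0.52317836, -0.51969008, -0.4115594 ]), array([ 0.51916508, -0.23301174,  0.00332389]), 5.9083, 0.08553235086768529)
(array([-1.63228191,  2.0713707 ,  8.25621053]), array([ 0.51913946, -0.23292031,  0.00374812]), 6.5417, 0.05060261148495032)
```

View pics/g1.png

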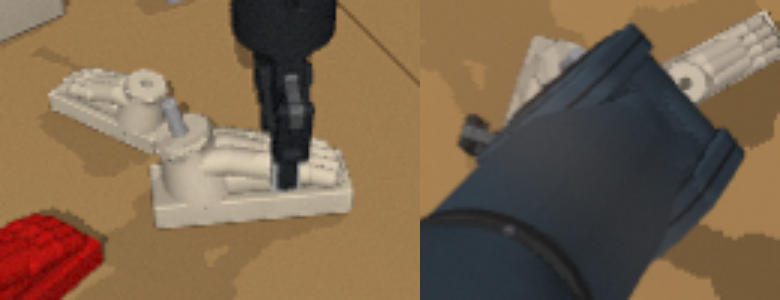

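Fingers look too high or too narrow: the width is 50.6 mm where the slab should stop them at 56. I'll look closer before lifting.

Run:
```python
from h import *
im=np.load("pics/s1.npy")
a=np.load("paw.npy")
o=overlay("scene",im,a,PAWLINES[:2],215,125,80,55,10)
cv2.imwrite("pics/g2.png",o); print(ft())
```

```text
(array([-1.9643178 ,  0.67953667,  9.25063747]), array([ 0.51913262, -0.23293014,  0.0037489 ]), 6.6417, 0.05127312016643554)
```

View pics/g2.png

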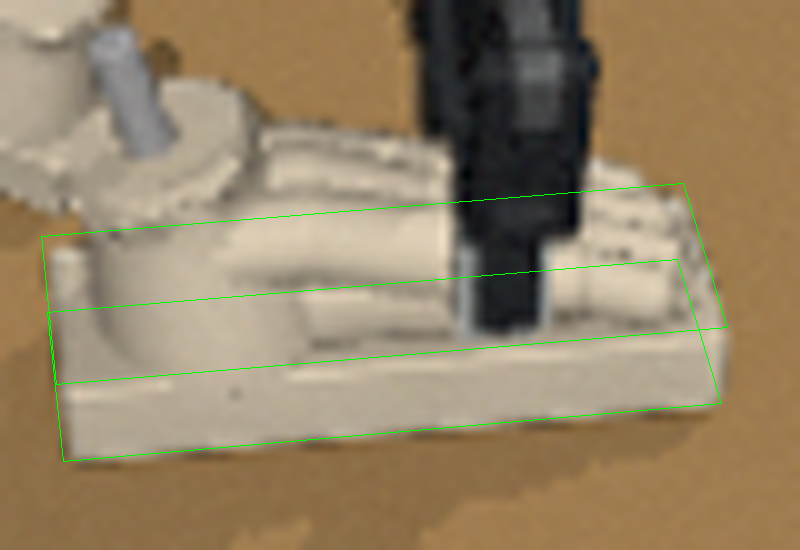

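The near finger's pad ends on the slab's top at px (265,158), gripping the toes instead of the slab sides. I'll open and measure where the fingertips really are.

Run:
```python
from h import *
grip(.085); ctrl.hold(.1); print(ft())
im=imaging.capture("scene"); np.save("pics/s2.npy",im)
a=np.load("paw.npy")
tip=[[[-.036,.0425,z],[-.014,.0425,z]] for z in (0,.016,.03)]
o=overlay("scene",im,a,PAWLINES[:2]+tip,215,105,80,75,8)
cv2.imwrite("pics/g3.png",o); print(proj("scene",place(a,[[-.025,.025,.024],[-.025,.028,.024],[-.025,.03,.01],[-.025,.025,.03]])))
```

```text
(array([ 0.43898343,  0.38671842, -0.0961299 ]), array([ 0.51892925, -0.2328099 ,  0.00292315]), 7.1833, 0.08487004827973905)
[[264.30015638 158.36935772]
 [264.49396812 159.18049779]
 [264.48705967 164.20411015]
 [264.35779786 156.41811962]]
```

View pics/g3.png

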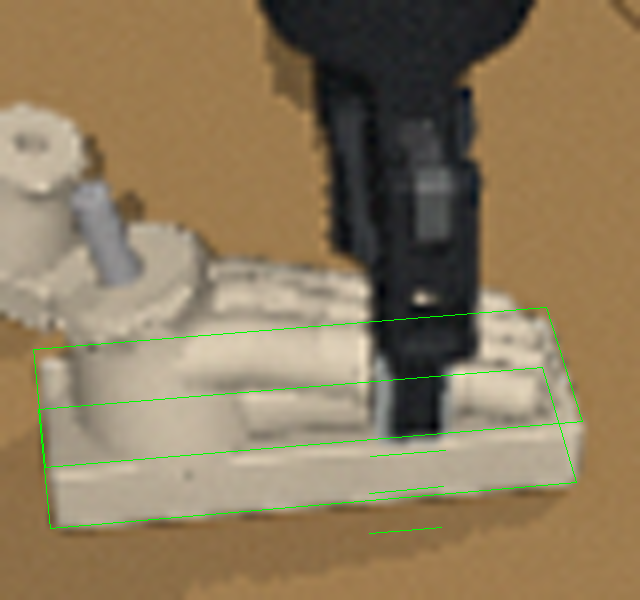

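The open fingertip sits at about z = 36 mm while the reported TCP is at 3 mm. So in practice the fingertips are about 20 mm short of the stated TCP once closed (33 mm fully open). I'll go lower in small force-guarded steps.

Run:
```python
from h import *
a=np.load("paw.npy"); p=lambda z: place(a,[[-.025,0,z]])[0]
f0=ft()[0][2]
for z in (-.001,-.005,-.009,-.012):
    ctrl.servo_line(p(z),feed=.03); f=ft(); print(z,f[0].round(2),f[1].round(4))
    if abs(f[0][2]-f0)>2.5: break
else:
    grip(.05); ctrl.hold(.2); f=ft(); print(f)
im=imaging.capture("scene"); np.save("pics/s3.npy",im)
cv2.imwrite("pics/g4.png",overlay("scene",im,a,PAWLINES[:2],215,105,80,75,8))
```

```text
-0.001 [-0.34 -0.39 -0.12] [ 0.5188 -0.2328 -0.0013]
-0.005 [-0.43  0.43 -0.36] [ 0.5188 -0.2328 -0.0052]
-0.009 [0.32 0.48 0.05] [ 0.5188 -0.2328 -0.0092]
-0.012 [-0.75  0.8   0.57] [ 0.5188 -0.2328 -0.0122]
(array([-1.76492957,  0.62005926,  7.60895114]), array([ 0.51899966, -0.2329002 , -0.01139935]), 8.95, 0.05388669913209683)
```

View pics/g4.png

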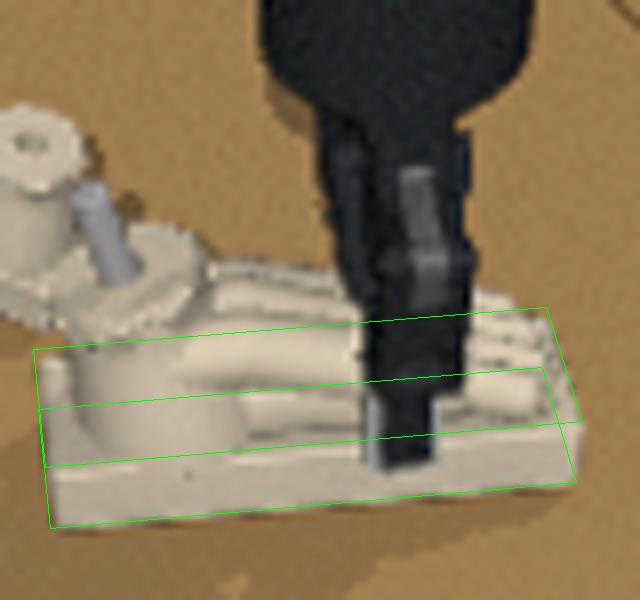

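Now the pad overlaps the slab side by about 11 mm, stopping at 54 mm width. Another 6 mm gives a firmer hold, then a careful lift.

Run:
```python
from h import *
a=np.load("paw.npy"); p=lambda z: place(a,[[-.025,0,z]])[0]
grip(.075)
f0=ft()[0][2]
for z in (-.0145,-.0175):
    ctrl.servo_line(p(z),feed=.03); f=ft(); print(z,f[0].round(2),f[1].round(4))
    if abs(f[0][2]-f0)>3: break
grip(.045); ctrl.hold(.2); f=ft(); print(f)
z0=f[1][2]
ctrl.servo_line(p(z0+.03),feed=.05); ctrl.hold(.2); print(ft(), ctrl.observe()["moment"])
im=imaging.capture("scene"); np.save("pics/s4.npy",im)
b=a.copy()
L=[[np.array(q)+[0,0,.03] for q in l] for l in PAWLINES]
cv2.imwrite("pics/g5.png",overlay("scene",im,a,L,200,95,95,75,8))
```

```text
-0.0145 [-0.41  1.35 -0.11] [ 0.5188 -0.2328 -0.0148]
-0.0175 [-0.44 -0.06  1.33] [ 0.5188 -0.2327 -0.0178]
(array([-1.09676952,  1.0465682 ,  5.24105567]), array([ 0.51896589, -0.23291022, -0.01706039]), 10.3583, 0.054315179657724096)
(array([ 0.49442437,  0.0517276 , -6.19686649]), array([ 0.518767  , -0.23276398,  0.01266425]), 11.3167, 0.05455365299923012) [ 0.04188869  0.13837651 -0.00711241]
```

View pics/g5.png

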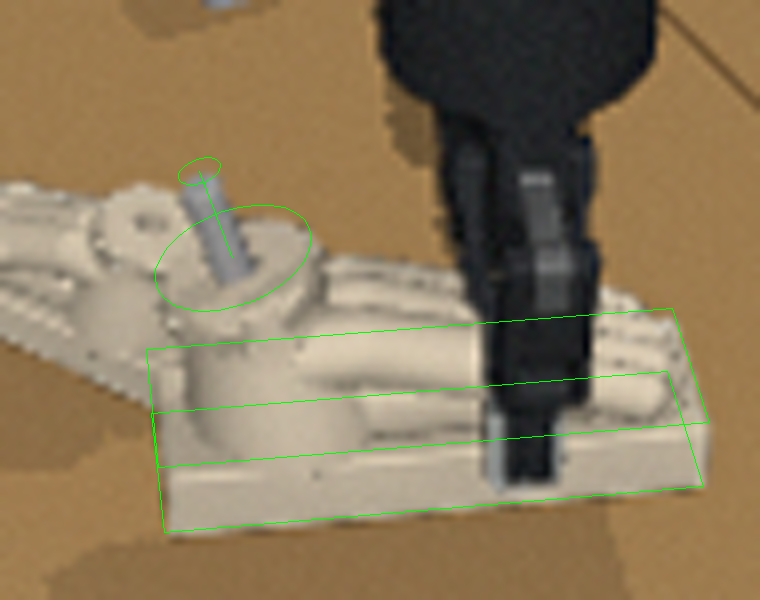

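The paw lifts level with its underside on the predicted 30 mm line. The load of about 6 N matches 0.57 kg, and the dowel is home. I'll check reachability at the rest and carry it there.

Run:
```python
from h import *
a=np.load("paw.npy"); b=np.load("rest.npy"); zt=-.0171
O,rv=toolR(b[2],np.radians(15))
T=lambda h,xs=.004: place(b,[bd(xs-.025,0,zt+h)])[0]
for h in (.1,.06,.02,0,-.003): q=solver.ik(T(h),rv); print(h,T(h).round(3),None if q is None else q.round(2))
p=place(a,[[-.025,0,zt+.15]])[0]
ctrl.servo_line(p,feed=.12); print(ft())
t=T(.09)
ctrl.servo_line(t,rv,feed=.12); ctrl.hold(.2); print(ft(),t,ctrl.observe()["q"].round(2))
```

```text
0.1 [0.455 0.225 0.129] [-1.37  0.54  1.01  2.19 -0.66  0.5   1.51]
0.06 [0.465 0.224 0.09 ] [-1.29  0.61  0.94  2.22 -0.85  0.44  1.69]
0.02 [0.475 0.222 0.051] [-1.18  0.66  0.81  2.24 -0.99  0.35  1.82]
0 [0.48  0.222 0.032] [-1.11  0.67  0.7   2.24 -1.03  0.28  1.85]
-0.003 [0.481 0.221 0.029] [-1.1   0.67  0.69  2.24 -1.03  0.27  1.85]
(array([ 0.48063219,  0.12817435, -6.00121578]), array([ 0.51849469, -0.23249325,  0.13217519]), 12.5167, 0.05450780243712767)
(array([ 0.39120096,  1.20697263, -4.86982065]), array([0.4574169 , 0.22469383, 0.11899941]), 16.7167, 0.054018120506375944) [0.4573884  0.22478771 0.11898079] [-1.22  0.46  0.75  2.2  -0.36  0.41  1.19]
```

Run:
```python
from h import *
b=np.load("rest.npy"); zt=-.0171
O,rv=toolR(b[2],np.radians(15)); n=O[:,2]
T=lambda h,xs=.004: place(b,[bd(xs-.025,0,zt+h)])[0]
ctrl.servo_line(T(.02),rv,feed=.08); ctrl.hold(.15)
f0=ft()[0]; print(f0)
for h in (.012,.007,.004,.002,.001,0,-.001,-.002,-.003):
    ctrl.servo_line(T(h),rv,feed=.03); ctrl.hold(.1); f=ft(); d=f[0]-f0; print(h,d.round(2),(O.T@d).round(2))
    if d@n>4 : break
imaging_t=imaging.capture("scene"); np.save("pics/s5.npy",imaging_t); print(f[2])
```

```text
[ 0.73304004  0.93645004 -6.03592401]
0.012 [ 0.1  -1.05  0.12] [ 0.27 -1.03  0.05]
0.007 [-1.2  -1.55 -0.03] [-0.94 -1.71  0.23]
0.004 [-1.07 -0.88 -0.25] [-0.97 -1.03 -0.  ]
0.002 [-0.95 -0.55 -0.6 ] [-0.99 -0.67 -0.36]
0.001 [-1.14 -0.92  0.77] [-0.77 -1.07  1.01]
0 [-4.68 -1.14 10.5 ] [-1.6  -1.79 11.3 ]
20.225
```

Contact came exactly at the predicted height, with no early ledge contact. I'll release and retreat along the slope normal.

Run:
```python
from h import *
b=np.load("rest.npy"); zt=-.0171
O,rv=toolR(b[2],np.radians(15))
T=lambda h,xs=.004: place(b,[bd(xs-.025,0,zt+h)])[0]
grip(.080); ctrl.hold(.4); print(ft())
ctrl.servo_line(T(.10),rv,feed=.1); print(ft())
# dowel-grasp hover, clear of view later
im=imaging.capture("scene"); np.save("pics/s6.npy",im); it=imaging.capture("top"); np.save("pics/t6.npy",it)
Q=R.from_euler('y',-np.radians(15)).as_matrix()
L=[[np.array(bd(.004,0,0))+Q@np.array(q) for q in l] for l in PAWLINES]
o1=overlay("scene",im,b,L,300,215,160,140,5); o2=overlay("top",it,b,L,100,170,66,120,5)
oo=np.zeros((600,800,3),np.uint8); k=cv2.resize(o1[:, :],None,fx=.57,fy=.57); 
oo[:k.shape[0],:k.shape[1]]=k; oo[:600,465:795]=o2[:600,:330]
cv2.imwrite("pics/p1.png",oo)
cv2.imwrite("pics/p1s.png",o1)
# numeric IK check for the dowel grasp
bore=place(b,[np.array(bd(.004,0,0))+Q@B])[0]; print("bore",bore)
for s in(1,-1):
  for z in (-.016,.1):
    _,r2=toolR(b[2],0,s); q=solver.ik(bore+[0,0,z],r2); print(s,z,None if q is None else q.round(2))
```

```text
(array([-0.20760802,  0.77307458,  0.31835565]), array([0.4804793 , 0.22150388, 0.03204078]), 21.05, 0.0802436659751808)
(array([-0.26290237, -1.0751387 , -0.01171867]), array([0.45465961, 0.22506155, 0.1282637 ]), 22.2, 0.07953718575472257)
bore [0.53252498 0.21409202 0.14097298]
1 -0.016 [-0.83  0.58  0.59  1.83 -0.41  0.86  1.38]
1 0.1 [-0.96  0.5   0.79  1.68 -0.38  1.13  1.37]
-1 -0.016 [-1.14  1.04  1.48  1.84 -1.07  1.36 -1.09]
-1 0.1 [-1.16  0.76  1.36  1.68 -0.76  1.35 -1.38]
```

View pics/p1.png

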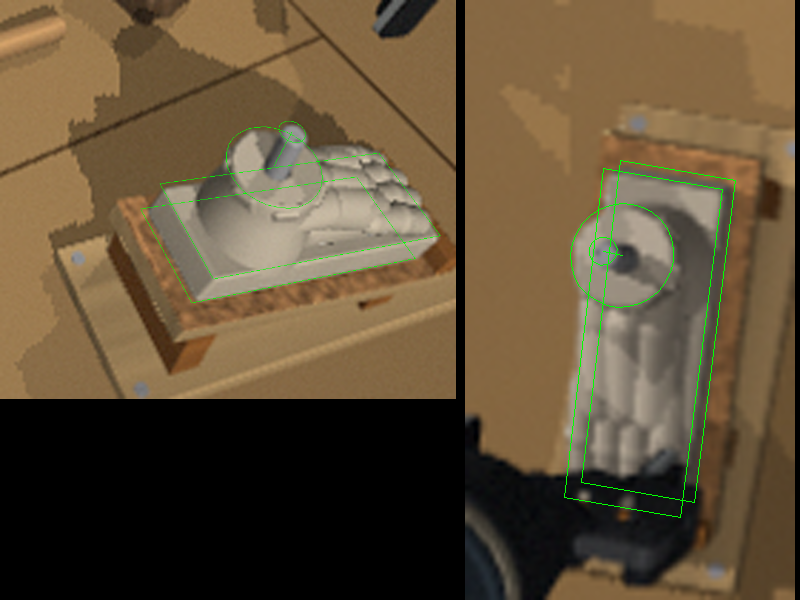

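The paw lies flat on the rest with the fingers clear. It is centred in both overlays and sits slightly toward the ledge (heel edge about 1.6 px toe-ward in the top view). The dowel is home, its top matching the prediction at crop (604,251). I'll approach the dowel with force guards.

Run:
```python
from h import *
b=np.load("rest.npy"); Q=R.from_euler('y',-np.radians(15)).as_matrix()
bore=place(b,[np.array(bd(.002,0,0))+Q@B])[0]; np.save("bore.npy",bore)
_,rv=toolR(b[2])
s=ctrl.observe(); ctrl.servo_line(s["tool_pos"]+[0,0,.09],feed=.15)
grip(.05)
ctrl.reach(bore+[0,0,.09],rv); ctrl.hold(.2)
f0=ft()[0]; print(ft())
for z in (.06,.03,.01,0,-.005,-.009,-.012):
    ctrl.servo_line(bore+[0,0,z],rv,feed=.06); d=ft()[0]-f0
    print(z,d.round(2))
    if np.linalg.norm(d)>4: print("STOP"); break
else:
    for w in (.03,.018): grip(w); d=ft()[0]-f0; print(w,d.round(2),ft()[3])
im=imaging.capture("scene"); np.save("pics/s7.npy",im); it=imaging.capture("top"); np.save("pics/t7.npy",it)
cv2.imwrite("pics/d1.png",cv2.resize(im[190:320,330:470,::-1],None,fx=4,fy=4)); print(ft()[1:])
```

```text
(array([-0.48905125, -0.53802901, -0.43637465]), array([0.52933191, 0.21553102, 0.23040261]), 24.3833, 0.04983235866446269)
0.06 [ 0.36 -0.11  0.79]
0.03 [1.25 0.26 0.83]
0.01 [ 0.62 -0.02  0.63]
0 [ 0.7   0.2  -0.24]
-0.005 [0.04 0.41 0.18]
-0.009 [0.17 1.79 0.61]
-0.012 [0.93 1.02 0.51]
0.03 [0.67 0.31 0.2 ] 0.03027845225976656
0.018 [ 0.49  0.61 -0.33] 0.01803987276080014
(array([0.53059046, 0.21439474, 0.12845197]), 27.9417, 0.018060282573105362)
```

No contact at 18 mm opening. I'll close on the dowel and read the side load.

Run:
```python
from h import *
b=np.load("rest.npy"); Y=np.array([-np.sin(b[2]),np.cos(b[2]),0]); X=np.array([np.cos(b[2]),np.sin(b[2]),0])
f0=np.mean([ft()[0] for _ in range(5)],0)
grip(.006); ctrl.hold(.3)
s=[];
for _ in range(8): s.append(ft()[0]); ctrl.hold(.03)
d=np.mean(s,0)-f0; f=ft(); print("close",d.round(2),"along jaw",(d@Y).round(2),"x",(d@X).round(2),f[1],f[3],f[2],ctrl.observe()["moment"].round(3))
np.save("pics/s8.npy",imaging.capture("scene"))
```

```text
close [0.17 0.15 5.25] along jaw 0.17 x 0.15 [0.53076728 0.21439392 0.12860144] 0.00962155171590217 28.75 [-0.057  0.052 -0.003]
```

It is gripped at a 9.6 mm reading, which carries the same −2 mm bias as on the slab, and the side load is about 0. Now lifting in stages while watching the force.

Run:
```python
from h import *
p0=ft()[1].copy(); np.save("p0.npy",p0)
b=np.load("rest.npy"); _,rv=toolR(b[2])
base=np.load("bore.npy")+[0,0,-.012]
for dz in (.003,.008,.014,.020,.025):
    ctrl.servo_line([base[0],base[1],p0[2]+dz],rv,feed=.02); ctrl.hold(.15)
    f=np.mean([ft()[0] for _ in range(4)],0); s=ctrl.observe()
    print(dz,f.round(2),s["moment"].round(3),(s["tool_pos"]-p0).round(5),round(s["gripper_width"],4),round(s["time"],2))
    if np.linalg.norm(f)>12: print("STOP"); break
np.save("pics/s9.npy",imaging.capture("scene")); np.save("pics/t9.npy",imaging.capture("top"))
```

```text
0.003 [-0.43  0.21 -0.81] [ 0.086 -0.004  0.04 ] [-0.00039 -0.       0.00278] 0.0092 29.26
0.008 [-0.33 -0.16 -0.32] [ 0.003  0.057 -0.009] [-2.40e-04  4.00e-05  7.96e-03] 0.0091 29.81
0.014 [-0.64 -0.29 -1.47] [ 0.032 -0.008  0.062] [-2.400e-04  3.000e-05  1.394e-02] 0.0094 30.41
0.02 [-0.16  0.28 -0.66] [-0.012 -0.04   0.021] [-2.500e-04 -4.000e-05  1.994e-02] 0.0092 31.01
0.025 [ 1.59  0.54 -0.74] [0.024 0.03  0.027] [-2.300e-04 -2.000e-05  2.496e-02] 0.0093 31.56
```

Force after lift is about −0.7 N (the dowel's weight), with no wedging. I'll check numerically in the images that the dowel rose with the fingers and the paw stayed put.

Run:
```python
from h import *
bore=np.load("bore.npy"); s6,s8,s9=[np.load(f"pics/s{i}.npy") for i in (6,8,9)]
for h in np.arange(-.008,.062,.005):
    uv=proj("scene",[bore+[0,0,h]])[0]; u,v=np.round(uv).astype(int)
    print(round(h,3),(u,v),s6[v,u-1:u+3].mean(1).astype(int),s8[v,u-1:u+3].mean(1).astype(int),s9[v,u-1:u+3].mean(1).astype(int))
# paw slab shift between s8 and s9, s6 and s9: heel/near-side patch (below stump)
g=lambda i:cv2.cvtColor(i,cv2.COLOR_RGB2GRAY).astype(np.float32)
for nm,r in (("heel",(285,325,355,400)),("toes",(275,320,410,455))):
    y0,y1,x0,x1=r
    for A,n in((s6,"6"),(s8,"8")):
        print(nm,n,cv2.phaseCorrelate(g(A)[y0:y1,x0:x1].copy(),g(s9)[y0:y1,x0:x1].copy()))
```

```text
-0.008 (np.int64(395), np.int64(276)) [113 119 130 137] [120 126 136 136] [134 126 132 142]
-0.003 (np.int64(396), np.int64(274)) [109 118 127 137] [104 114 102  80] [114 125 135 141]
0.002 (np.int64(397), np.int64(272)) [103 119 127 136] [52 75 86 83] [111 125 132 143]
0.007 (np.int64(398), np.int64(270)) [101 117 127 134] [46 74 84 83] [107 124 130 141]
0.012 (np.int64(399), np.int64(268)) [100 116 123 133] [36 68 88 86] [109 122 132 140]
0.017 (np.int64(400), np.int64(266)) [100 112 122 139] [38 69 86 83] [110 122 134 139]
0.022 (np.int64(401), np.int64(264)) [131 148 152 129] [41 67 79 81] [106 112 115  96]
0.027 (np.int64(403), np.int64(262)) [147 148 147 152] [61 84 87 95] [65 85 86 87]
0.032 (np.int64(404), np.int64(260)) [153 146 122  83] [62 91 60 18] [63 83 84 87]
0.037 (np.int64(405), np.int64(258)) [64 64 65 64] [22 26 23 26] [64 83 82 87]
0.042 (np.int64(406), np.int64(255)) [65 65 66 63] [20 22 21 15] [43 76 83 83]
0.047 (np.int64(407), np.int64(253)) [66 63 69 63] [17 21 22 22] [49 74 84 83]
0.052 (np.int64(408), np.int64(251)) [ 75  88  99 102] [24  5 16 20] [41 70 85 83]
0.057 (np.int64(409), np.int64(249)) [104 102  99 102] [19 21 22 22] [45 68 88 69]
0.062 (np.int64(411), np.int64(246)) [105 101 101 101] [19 21 23 20] [13 19 11 23]
heel 6 ((0.504773203289183, 0.08701093384541991), 0.9950211514366998)
heel 8 ((0.47048354420309835, -0.022855271027196977), 0.998770555920071)
toes 6 ((0.5663078263865309, 0.5124947831033637), 0.9299635545707043)
toes 8 ((0.5184960196850383, 0.5209185670552365), 0.9951049465014611)
```

The paw shift is zero: the 0.5 px readings occur only along odd-sized windows, which is a phase-correlation bias. The fingertips have risen 25 mm, bare dowel shows beneath them, and the grip width is unchanged. Handing in.

Run:
```python
from h import *
ctrl.hold(.3); print(ft()); print(ticket.hand_in())
```

```text
(array([-0.60396114, -0.55302234, -1.18834386]), array([0.53060761, 0.21435511, 0.15358906]), 31.9583, 0.00930000439955905)
the job is handed in; nothing more can be done
None
```

I set the larger white paw on the sloped rest with the dowel home, let go, then drew the dowel up 25 mm. I handed the job in with the gripper still holding it plumb, at 32 s on the robot's clock. No verdict was reported.

**What my last checks showed:**
- **Paw:** It touched the cork at the predicted height. After release, the picture overlay showed it flat, centred and at the ledge, about 4 mm lower down the slope than I had aimed. It did not move while I drew the dowel.
- **Dowel:** The fingers rose 24.96 mm and the grip width stayed steady. The wrist read about the dowel's own weight (0.3–1.5 N on noisy readings), with little side load and no sign of wedging.

**What disagreed or went unchecked:**
- **Fingertip position:** The real fingertips stood about 20 mm short of the stated TCP. My first grasp therefore closed on the toes above the slab. I saw this before lifting and re-gripped lower.
- **Gripper width:** It reads about 2 mm too small.
- **Final look:** I had used up the picture views, so the final dowel state was checked only from forces and pixel values. Those pixels show the fingers rose and bare dowel below them, but I did not see the groove itself level with the face.
- **Bystanders:** I did not re-measure the brush, stone and bottle. The arm met no unexpected force on the way past them.

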